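# Charged cell into the scale's battery box

### The arm

A 6-joint arm with a two-finger parallel gripper is mounted at the origin on the work surface. World frame = base frame: x ahead of the robot, y to its left, z up, the work surface at z = 0. Lengths are in m, angles in rad, forces in N, time in s.
With the tool pointing down it reaches from about 0.3 to 0.775 m from the base axis. Payload 14.6 kg.
Tool frame: the origin (TCP) lies at the centre of the arm's flange, where the gripper is bolted on; the fingertips stand 199 mm ahead of it and the grasp point (between the pads) lies ctrl.tcp_to_grasp ahead of it (ctrl.tcp_to_grasp is the distance from the TCP to the grasp point, in m); z points along the fingers, y is the line along which they close (so a half turn about z gives the same grasp; the last joint's range is limited). The gripper opens to 94 mm and grips with 3 to 60 N. Pads are 16 mm wide; open, the fingers measure 119 mm over their backs; the gripper's body (75 mm by 177 mm) begins 78 mm behind the grasp point.
Start: joints at [1.151, 0.3, 1.521, -0, 1.321, -0.067], TCP at [0.19, 0.516, 0.405] pointing down, gripper open.
Joint ranges: [-3.03, 3.03], [-0.79, 2.21], [0.23, 2.52], [-1.04, 4.18], [0, 3.07], [-2.55, 2.55]. Speed limits (rad/s): [2.22, 2.22, 2.57, 3.14, 3.14, 3.14].

### API

Orientations are given as [roll, pitch, yaw] about the fixed x, y, z axes, in that order (R = Rz(yaw) Ry(pitch) Rx(roll)).
In Python, from station import ctrl gives the robot as it stands. The module is installed in compiled form; this text tells all that it offers.
- The arm moves only by the shell command python3 -m jog 'ROWS' [OPENING] [FORCE]. ROWS is JSON, a list of rows, each a list of 6 numbers: the shift along the tool's x, y, z in cm, then the turn, a rotation vector about the tool's x, y, z in rad. In form: [[tx, ty, tz, ax, ay, az], ...]. A call has 1 to 8 rows; each row is the pose to reach, as a shift and turn from the pose commanded when the call began, along the tool's axes at that moment; what a row does not reach only later rows make up. A row lasts 1/10 s, in which the tool goes at most 50 mm and 8.59 degrees, less where a joint would pass 70% of its speed; a pose out of reach is approached as far as the arm can. A call with a gripper value outside its range is refused whole. OPENING is the opening in per cent of the stroke, from 0 (shut) to 100 (fully open), set as the call begins (- or left out, the last holds). The fingers move at their own pace and stop on an object; FORCE is the grip in N (left out, the last holds). Time passes only in rows, so rows that repeat a pose let the fingers close. It gives the time, the measured TCP pose, the force, the opening and the grip force at its end, in the units of the state.
- ctrl.get_obs(): the state, without advancing time (a new reading comes with each control period).
- ctrl.camera(name): name is "scene" or "top"; returns a dict with "img" (400x640x3 uint8, blue, green, red), "intrinsics" (3x3 intrinsics, pixels), "k1" (the pictures are not rectified: a ray, as slopes to the right and down, at radius r is drawn at 1 + k1 r^2 times it, then the intrinsics apply), "R" (3x3) and "t" (3): a world point X has camera coordinates R X + t. Camera axes: x right, y down, z forward; pixel columns grow to the right and rows downward; lengths in m; the calibration is good to about 2 mm. A picture is of the moment at which its call begins. There is no depth.
- ctrl.hand_in(): hands the job in; it is judged then, once.
The state is a dict: "time_s": time; "qpos": joint angles; "joint_vel": joint speeds; "tau": joint torques, N m; "ee_pos": TCP position; "eef_rot": TCP orientation; "force": force on the tool from outside, world axes, zero at the start; "moment": the same for the moment, N m; "grip_width": finger opening in m; "grip_force": force on a finger pad.
Only numpy, scipy, OpenCV 4.12 (cv2) and the standard library are available. Lean on these libraries where they do the work, as an engineer would, in place of code of your own. Each camera call takes 0.05 s, during which the arm holds its last target. There are 200 camera calls.

### The job

Take the green charged cell out of its sprung bay in the charger, without wrenching it, and lay it in the cradle of the bench scale's battery box with its + end (white ring) at the red mark; lay it down, do not drop it. Then shut the lid and press its three blue snap tabs fully home, firmly but without forcing them. Leave the orange flat cells in their bays and everything else where it stands.

Things in the scene. Friction and masses are not known exactly. Their poses are not given: they have to be found in the camera images.
- charger: Black charger fixed to the bench, 136 by 166; deck 20 high, x -60 to +76 in its frame; origin on the bench. Three bays at y = -50, 0, +50; in each a cell lies along x on the deck, its sides free for fingers (down to the deck, 25 free each side), but for guides 7 high, 10 to 14 off the cell's axis, at x -32 to -24 and 23 to 31.
- charger_deck (a point): Middle of the deck's top (20 above the charger's origin). At the -x end of each bay stands a grey fixed block (inner face x = -33, 23.5 high over the deck) with a lip reaching 6 inward (to x = -27), 19.5 to 23.5 above the deck, over the cell's end with 1.5 play. Lips at both ends: no cell can be pulled straight up.
- slider0 (a joint): White sprung slider of the bay at y = -50, m pushed towards +x: 0 at rest (inner face x = +33), at most 0.018; spring 3 N at rest to 8 N at the end. 23.5 high, its lip reaches 4 over the cell. To free a cell push it 7 to 12 mm against the slider, clear of the fixed lip, tilt its -x end up over the block (about 0.4 rad), then draw it back (-x) and up.
- slider1 (a joint): White sprung slider of the bay at y = 0, m pushed towards +x: 0 at rest (inner face x = +33), at most 0.018; spring 3 N at rest to 8 N at the end. 23.5 high, its lip reaches 4 over the cell. To free a cell push it 7 to 12 mm against the slider, clear of the fixed lip, tilt its -x end up over the block (about 0.4 rad), then draw it back (-x) and up.
- slider2 (a joint): White sprung slider of the bay at y = 50, m pushed towards +x: 0 at rest (inner face x = +33), at most 0.018; spring 3 N at rest to 8 N at the end. 23.5 high, its lip reaches 4 over the cell. To free a cell push it 7 to 12 mm against the slider, clear of the fixed lip, tilt its -x end up over the block (about 0.4 rad), then draw it back (-x) and up.
- cell_green: The charged cell: green cylinder, diameter 18, length 65, 47 g. Origin at the middle of its axis, which is its own x; its + end (steel nub, white ring) is at its -x end. It starts in one of the three bays (any of them), axis 9 above the deck, + end against the fixed block.
- cell_green_plus (a point): Middle of the green cell's + end face.
- cell_flat1: Flat cell, orange, otherwise like the green one, in another bay; to stay there.
- cell_flat2: Second flat cell, orange, in the remaining bay; to stay there.
- battery_box: Grey battery box of the bench scale, fixed to the bench: outside 120 (x) by 100 (y) by 40 high, walls 5, inner floor 6 above the bench. Origin on the bench under its centre. Red marks inside and outside on its -x wall show where the + end goes. Its lid is hinged along the top of the +x wall and starts open, leaning back.
- cradle (a point): Middle of the cradle in the box: where the middle of the cell's axis comes to rest, 15 above the bench, at x = -9, y = 0 in the box's frame; axes like the box's. The cell lies along x between two pairs of yellow saddle blocks (10 high, 24 apart in y, at x = -31 and +31 from here, each 8 long); between the pairs the floor is free for fingers.
- lid (a joint): Angle of the white lid (120 by 100, 5 thick, 90 g): 0 shut, starts about 1.8 rad open; hinge line at x = +60, 40.5 high in the box's frame, along y. A little stiff: it stays where left within about 0.35 rad of upright; pushed over from behind to below about 1.0 rad it falls shut by itself. Stop at 2.0.
- tab_front_top (a point): Middle of the top of the front blue snap tab on the lid, 14 (x) by 24 (y) and standing 8 above the lid's outer face when up. Lid shut: at x = -48, y = 0 in the box's frame, 53.5 above the bench with the tab up.
- tab_left_top (a point): Middle of the top of the left blue snap tab on the lid, 24 (x) by 14 (y) and standing 8 above the lid's outer face when up. Lid shut: at x = +5, y = +39 in the box's frame, 53.5 above the bench with the tab up.
- tab_right_top (a point): Middle of the top of the right blue snap tab on the lid, 24 (x) by 14 (y) and standing 8 above the lid's outer face when up. Lid shut: at x = +5, y = -39 in the box's frame, 53.5 above the bench with the tab up.
- tab_front (a joint): How far the front tab is pressed into the lid, m: 0 up, 0.005 fully home against its stop (counts as engaged above 0.004). Starts at 0 to 0.0012; resists with about 6 N all the way and stays where it is left.
- tab_left (a joint): How far the left tab is pressed into the lid, m: 0 up, 0.005 fully home against its stop (counts as engaged above 0.004). Starts at 0 to 0.0012; resists with about 6 N all the way and stays where it is left.
- tab_right (a joint): How far the right tab is pressed into the lid, m: 0 up, 0.005 fully home against its stop (counts as engaged above 0.004). Starts at 0 to 0.0012; resists with about 6 N all the way and stays where it is left.
- mug: Bystander: steel mug, radius 40, 85 high; origin under its middle.
- sauce_bottle: Bystander: red sauce bottle, radius 28, 170 high; origin under its middle.
- sauce_tub: Bystander: white bowl, radius 50, 55 high; origin under its middle.
- spatula: Bystander: spatula lying on the bench, about 250 long; origin on its underside.
- order_pad: Bystander: pad of white paper, 100 x 70 x 12; origin under its middle.
- pager: Bystander: red table pager, 85 x 60 x 22; origin under its middle.

How it is judged:
By the outcome, as a careful person would: the job done as asked, in the order asked, and still so for the second after the job is handed in, with the robot touching nothing.
It also fails if it takes over 58 s, if anything falls off the work surface, if the arm or the gripper's body presses on something with over 40 N, if the wrist force passes 120 N, or if a joint passes its speed limit or range.

## Working session

There is one attempt and no reset: what is moved stays moved. The work goes in short steps, Python scripts to look and compute and a shell command to move; the robot and the scene stay as the last step left them, time stands still between calls to the robot, and variables do not carry over. Pictures are saved under pics/ and viewed, at most 10 in all, crops included, and the job is handed in when it is done.

```bash
mkdir -p pics; ls
python3 - <<'E'
from station import ctrl
import cv2,numpy as np
print(ctrl.tcp_to_grasp); o=ctrl.get_obs(); print(o)
for n in("scene","top"):
    c=ctrl.camera(n); cv2.imwrite(f"pics/{n}0.png",c["img"]); print(n,c["intrinsics"],c["k1"],c["R"],c["t"], -c["R"].T@c["t"])
E
```

```text
pics
0.1804
{'time_s': 0.0, 'qpos': array([ 1.15139879e+00,  3.00465894e-01,  1.52158571e+00,  9.42234871e-06,
        1.32069051e+00, -6.65983578e-02]), 'joint_vel': array([ 0.00051046,  0.00013425, -0.00213428,  0.00099902, -0.00046796,
        0.00046368]), 'tau': array([-1.22821719e-03, -5.31813240e+01, -3.52726400e+01,  7.07238447e-02,
        2.45099002e-02, -9.60528519e-05]), 'ee_pos': array([0.19002669, 0.5160935 , 0.40408709]), 'eef_rot': array([-3.14044635e+00, -8.56016132e-05,  2.78879109e+00]), 'force': array([-0.02255271, -0.27999761,  0.51372851]), 'moment': array([ 0.01654232, -0.01237969,  0.01763106]), 'grip_force': 0.0, 'grip_width': 0.09414196831276514}
scene [[397.70489954   0.         321.58457101]
 [  0.         397.70489954 193.66546965]
 [  0.           0.           1.        ]] 0.03347524354676368 [[ 0.88216481  0.47028785 -0.02479086]
 [ 0.2397824  -0.49384371 -0.83583658]
 [-0.4053266   0.73140121 -0.54841829]] [-0.54065598 -0.05081096  1.2906388 ] [ 1.01226149 -0.71480351  0.65193693]
top [[474.20278517   0.         319.4839885 ]
 [  0.         474.20278517 199.2220771 ]
 [  0.           0.           1.        ]] -0.06412513726795939 [[-0.00843765 -0.99977792  0.0193111 ]
 [-0.99820487  0.00727611 -0.05944821]
 [ 0.0592945  -0.01977803 -0.99804458]] [0.03835453 0.58098565 1.28478105] [0.50408588 0.05952914 1.31606666]
```

View pics/scene0.png

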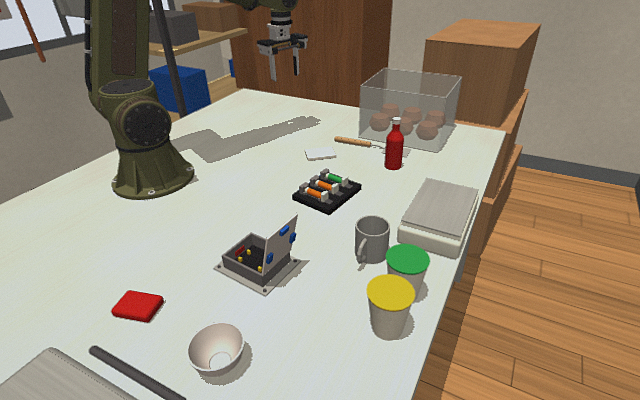

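View pics/top0.png

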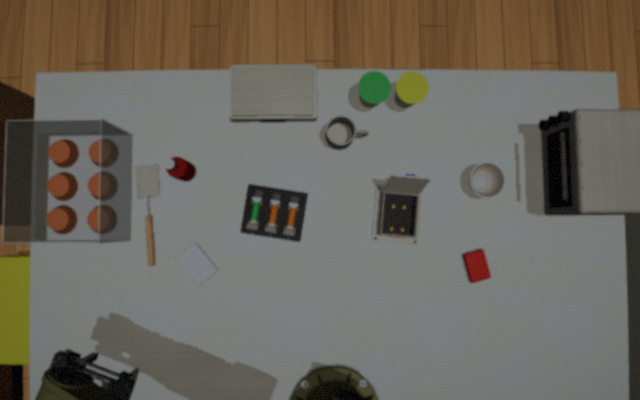

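The scene view shows the charger at about (327,190) with the green cell in the far bay, and the box at (260,260) with its lid leaning back. In the top view the green cell is at (254,210), the orange ones at (273,212) and (292,216), and the box at (400,212). I'll zoom in on both.

Run:
```python
import cv2,numpy as np
a=cv2.imread("pics/top0.png")[165:260,225:450]; b=cv2.imread("pics/scene0.png")[155:300,205:375]
a=cv2.resize(a,(800,338),interpolation=cv2.INTER_CUBIC);b=cv2.resize(b[:75,80:],(300,250),interpolation=cv2.INTER_CUBIC);c=cv2.resize(cv2.imread("pics/scene0.png")[205:300,205:310],(276,250),interpolation=cv2.INTER_CUBIC)
o=np.zeros((590,800,3),np.uint8);o[:338]=np.clip(a*1.6,0,255);o[338:588,:300]=b;o[338:588,320:596]=c
cv2.imwrite("pics/z.png",o)
```

```text
(no output)
```

View pics/z.png

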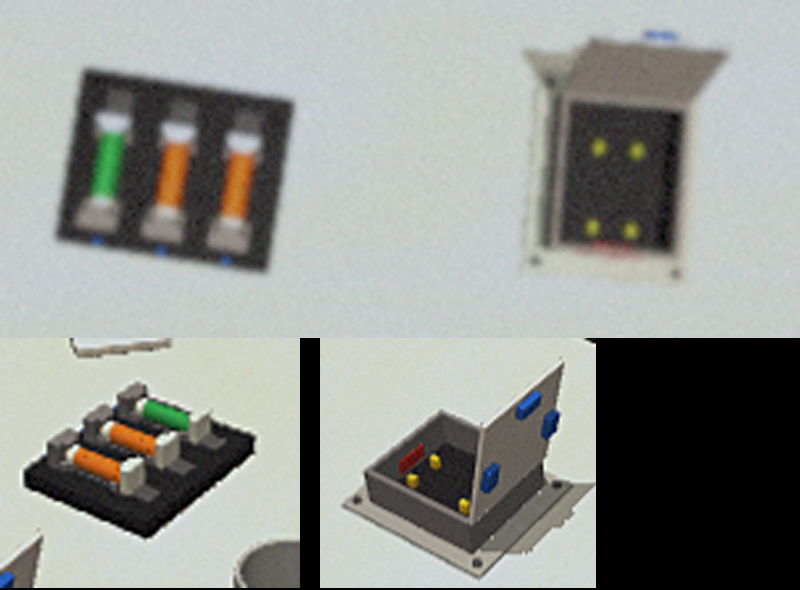

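The zoom shows the green cell in the left bay (+y). Grey fixed blocks are on the robot side, white sliders on the far side, and the box's red mark is also on the robot side. Next I'll measure.

```bash
cat > h.py <<'E'
import cv2,numpy as np
from station import ctrl
def rays(c,px):
    u=cv2.undistortPoints(np.float64(px).reshape(-1,1,2),c["intrinsics"],np.array([c["k1"],0,0,0.])).reshape(-1,2)
    d=np.c_[u,np.ones(len(u))]@c["R"]; return -c["R"].T@c["t"],d
def plane(c,px,z):
    o,d=rays(c,px); return o+d*((z-o[2])/d[:,2])[:,None]
def proj(c,X):
    return cv2.projectPoints(np.float64(X).reshape(-1,1,3),cv2.Rodrigues(c["R"])[0],c["t"],c["intrinsics"],np.array([c["k1"],0,0,0.]))[0].reshape(-1,2)
def blobs(img,lo,hi,roi,amin):
    h=cv2.cvtColor(img,cv2.COLOR_BGR2HSV); m=cv2.inRange(h,lo,hi); k=np.zeros_like(m); x0,y0,x1,y1=roi;k[y0:y1,x0:x1]=m[y0:y1,x0:x1]
    n,l,s,ce=cv2.connectedComponentsWithStats(k)
    return [(s[i,4],ce[i],np.argwhere(l==i)[:,::-1]) for i in range(1,n) if s[i,4]>=amin]
E
python3 - <<'E'
from h import *
T=ctrl.camera("top");S=ctrl.camera("scene");np.set_printoptions(precision=4,suppress=True)
for nm,c,roi in(("top",T,(235,175,320,250)),("scene",S,(290,165,365,215))):
  for col,lo,hi in(("g",(45,90,40),(80,255,255)),("o",(5,120,60),(20,255,255))):
    for a,ce,p in blobs(c["img"],lo,hi,roi,15):
        W=plane(c,p,.029)[:,:2];m=W.mean(0);w,v=np.linalg.eigh(np.cov((W-m).T));d=v[:,1]*np.sign(v[0,1]);q=(W-m)@d
        print(nm,col,a,ce,m,"yaw",np.arctan2(d[1],d[0]),"ext",q.min(),q.max())
# deck
g=cv2.cvtColor(T["img"],cv2.COLOR_BGR2GRAY);m=np.zeros_like(g);m[170:255,230:320]=(g[170:255,230:320]<110)*255
h=np.vstack([x for x in cv2.findContours(m,0,2)[0] if len(x)>20])
W=plane(T,cv2.convexHull(h).reshape(-1,2),.02)[:,:2];r=cv2.minAreaRect(np.float32(W*1000));print(r)
for nm,c,roi in(("top",T,(370,180,430,245)),("scene",S,(220,225,300,280))):
  for a,ce,p in blobs(c["img"],(22,110,60),(35,255,255),roi,2): print(nm,"y",a,ce,plane(c,[ce],.016 if nm=="top" else .013)[0,:2])
  for a,ce,p in blobs(c["img"],(0,90,40),(6,255,255),roi,2): print(nm,"red",a,ce)
  for a,ce,p in blobs(c["img"],(100,120,60),(125,255,255),roi,4): print(nm,"blue",a,ce)
h=cv2.cvtColor(T["img"],cv2.COLOR_BGR2HSV)
E
```

```text
top g 126 [254.8175 211.1508] [0.5494 0.2097] yaw -0.18878198368695417 ext -0.02228311022249784 0.023292907113898025
top o 128 [273.0312 213.9375] [0.5415 0.1603] yaw -0.16621086707193083 ext -0.022854065151187746 0.022949882790894938
top o 130 [291.3769 216.8385] [0.5333 0.1106] yaw -0.18170549687057863 ext -0.022410972767469416 0.022953610464215728
scene g 80 [334.4625 177.9125] [0.546 0.21 ] yaw -0.4037897343833211 ext -0.02880062853400545 0.03096458287537348
scene o 87 [324.6782 185.0805] [0.5382 0.1608] yaw -0.38108696659754626 ext -0.028936479852288654 0.030918709993841
scene o 89 [313.7978 192.5955] [0.529  0.1112] yaw -0.383922781782679 ext -0.02841867290943978 0.033458933869075495
((546.0792236328125, 158.78857421875), (169.44345092773438, 139.52662658691406), 80.59386444091797)
top y 12 [393.0833 205.8333] [ 0.5616 -0.169 ]
top y 14 [403.5 207. ] [ 0.5581 -0.1979]
top y 14 [391.2857 228.5   ] [ 0.4992 -0.163 ]
top y 11 [401.9091 229.3636] [ 0.4966 -0.1924]
top red 2 [392.5 232.5]
top red 2 [396.5 233. ]
top red 3 [400.3333 233.6667]
scene y 18 [248.2778 251.2222] [ 0.4998 -0.1634]
scene y 19 [239.6316 258.5789] [ 0.4973 -0.1935]
scene y 18 [259.1667 268.    ] [ 0.5573 -0.1989]
scene red 50 [239.36 250.4 ]
scene blue 59 [283.7288 230.1356]
scene blue 46 [292.0435 236.9565]
scene blue 56 [269.1071 257.8036]
```

```bash
cat >> h.py <<'E'
from scipy.spatial.transform import Rotation as Ro
def row(p,yaw,tilt=0,n=3):
    "row (cm, rad) from the measured pose to TCP p, tool down at yaw, tilted about tool y"
    o=ctrl.get_obs(); R0=Ro.from_euler("xyz",o["eef_rot"]); R1=Ro.from_euler("xyz",[np.pi,0,yaw])*Ro.from_rotvec([0,tilt,0])
    print(np.round(np.r_[R0.inv().apply(np.array(p)-o["ee_pos"])*100,(R0.inv()*R1).as_rotvec()],n).tolist(), "t",round(o["time_s"],2))
E
python3 -c "
from h import *
row([.546,.210,.33],np.pi-.165)"
```

```text
[-43.982, -16.422, 7.44, -0.001, -0.0, -0.188] t 0.2
```

```bash
python3 -m jog '[[-2,-0.7,0,0,0,-0.02],[-6,-2.2,0,0,0,-0.05],[-10,-3.7,0.5,0,0,-0.08],[-14.5,-5.4,1,0,0,-0.11],[-19,-7,1.5,0,0,-0.14],[-23.5,-8.8,2,0,0,-0.17],[-28,-10.4,2.5,0,0,-0.188],[-32,-12,3,0,0,-0.188]]' 32 10 && python3 -c "
from h import *
row([.546,.210,.33],np.pi-.165)"
```

```text
time_s: 1.0
ee_pos: [0.4503, 0.2912, 0.3744]
eef_rot: [3.142, 0.0, 2.977]
force: [0.2, 1.0, 0.8]
grip_width: 0.0336
grip_force: 0.0
[-10.773, -6.445, 4.444, 0.0, 0.0, 0.0] t 1.0
```

```bash
python3 -m jog '[[-3.5,-2,1,0,0,0],[-7.5,-4.2,2.5,0,0,0],[-10,-6,4,0,0,0],[-10.77,-6.45,4.45,0,0,0],[-10.77,-6.45,4.45,0,0,0],[-10.77,-6.45,4.45,0,0,0]]' && python3 -c "
from h import *
row([.546,.210,.245],np.pi-.165)
for n in('scene','top'):
    cv2.imwrite('pics/%s1.png'%n,ctrl.camera(n)['img'])
a=cv2.imread('pics/scene1.png')[120:215,270:390];b=cv2.imread('pics/top1.png')[160:255,220:340]
cv2.imwrite('pics/z1.png',np.hstack([cv2.resize(x,None,fx=3.3,fy=3.3,interpolation=2) for x in(a,b)]))
"
```

```text
time_s: 1.6
ee_pos: [0.544, 0.2125, 0.3306]
eef_rot: [3.141, 0.0, 2.977]
force: [-0.2, 0.9, 0.2]
grip_width: 0.0299
grip_force: 0.0
[-0.239, -0.212, 8.565, 0.0, 0.0, 0.001] t 1.6
```

View pics/z1.png

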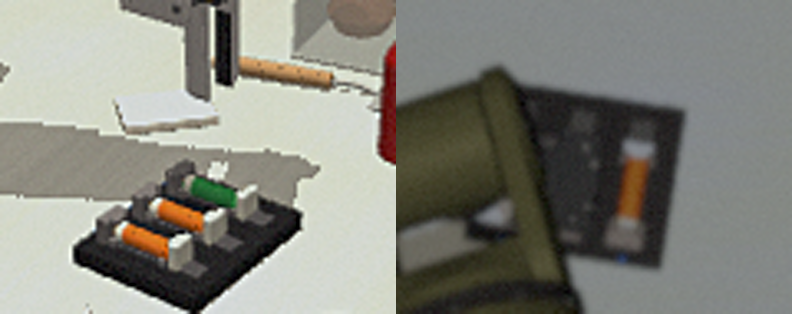

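The fingers hang over the green cell, at about (215,45) in the left crop. I'll go down to just above the cell and check there.

```bash
python3 -m jog '[[-0.1,-0.1,2,0,0,0],[-0.2,-0.2,5,0,0,0],[-0.24,-0.21,7.5,0,0,0],[-0.24,-0.21,8.4,0,0,0],[-0.24,-0.21,8.4,0,0,0],[-0.24,-0.21,8.4,0,0,0]]' && python3 -c "
from h import *
row([.546,.210,.222],np.pi-.165)
o=ctrl.get_obs();p=o['ee_pos'];R=Ro.from_euler('xyz',o['eef_rot'])
c=ctrl.camera('scene')
print(proj(c,[p+R.apply([0,s,.199]) for s in(-.015,0,.015)]),proj(c,[[.546,.210,.029]]))
a=c['img'][125:215,280:390];cv2.imwrite('pics/z2.png',cv2.resize(a,None,fx=6,fy=6,interpolation=2))
"
```

```text
time_s: 2.3
ee_pos: [0.5467, 0.2097, 0.2476]
eef_rot: [3.141, 0.002, 2.977]
force: [-0.2, 0.2, 0.3]
grip_width: 0.0299
grip_force: 0.0
[0.074, 0.02, 2.559, 0.001, 0.002, 0.001] t 2.3
[[331.71520449 174.5037285 ]
 [334.66685228 172.42176647]
 [337.57066998 170.373477  ]] [[334.45158499 177.90238815]]
```

View pics/z2.png

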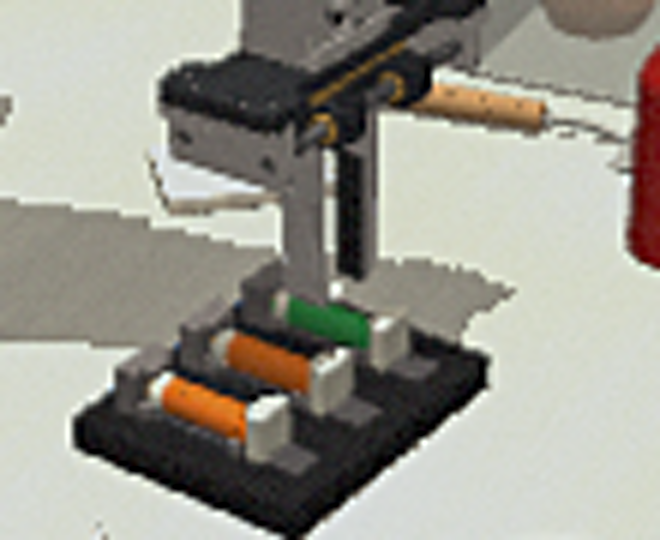

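The fingers straddle the cell near its middle: the near tip is at (308,300) in the crop, which matches the projection. Going down.

```bash
python3 -m jog '[[0.05,0,0.8,0,0,0],[0.07,0.02,1.8,0,0,0],[0.07,0.02,2.4,0,0,0],[0.07,0.02,2.55,0,0,0],[0.07,0.02,2.55,0,0,0]]' && python3 -m jog '[[0,0,0,0,0,0],[0,0,0,0,0,0],[0,0,0,0,0,0],[0,0,0,0,0,0],[0,0,0,0,0,0],[0,0,0,0,0,0]]' 0 35
```

```text
time_s: 2.85
ee_pos: [0.5459, 0.2095, 0.2203]
eef_rot: [-3.141, -0.001, 2.977]
force: [0.1, 0.8, -0.3]
grip_width: 0.0303
grip_force: 0.0
time_s: 3.45
ee_pos: [0.546, 0.2095, 0.2209]
eef_rot: [3.141, 0.0, 2.977]
force: [-0.2, -0.0, 2.7]
grip_width: 0.017
grip_force: 35.0
```

```bash
python3 -m jog '[[-0.2,0,-0.02,0,0,0],[-0.4,0,-0.03,0,0,0],[-0.6,0,-0.03,0,0,0],[-0.8,0,-0.03,0,0,0],[-1.0,0,-0.03,0,0,0],[-1.05,0,-0.03,0,0,0],[-1.05,0,-0.03,0,0,0]]' && python3 -c "
from h import *
c=ctrl.camera('scene');a=c['img'][140:215,290:380];cv2.imwrite('pics/z3.png',cv2.resize(a,None,fx=7,fy=7,interpolation=2))
"
```

```text
time_s: 4.15
ee_pos: [0.5558, 0.208, 0.2209]
eef_rot: [-3.141, -0.003, 2.977]
force: [-8.1, 1.6, 7.7]
grip_width: 0.017
grip_force: 35.0
```

View pics/z3.png

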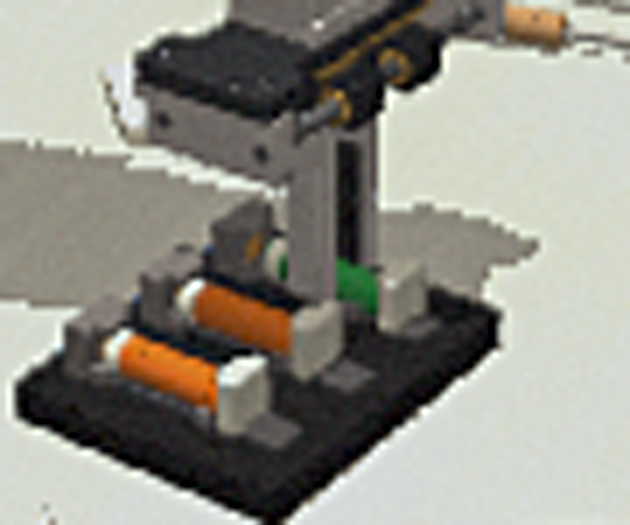

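The cell is clear of the fixed lip and the slider is pushed back at about (405,295) with roughly 8 N. Now the tilt, pivoting about the cell's far lower edge.

```bash
python3 -m jog '[[-0.97,0,-0.17,0,0.05,0],[-1.94,0,-0.27,0,0.1,0],[-2.87,0,-0.31,0,0.15,0],[-3.8,0,-0.3,0,0.2,0]]' && python3 -m jog '[[0,0,0,0,0,0]]' && python3 -c "
from h import *
c=ctrl.camera('scene');a=c['img'][140:215,290:380];cv2.imwrite('pics/z4.png',cv2.resize(a,None,fx=7,fy=7,interpolation=2))
"
```

```text
time_s: 4.6
ee_pos: [0.5936, 0.2017, 0.2233]
eef_rot: [-3.141, -0.205, 2.977]
force: [-5.2, 0.9, -0.2]
grip_width: 0.0168
grip_force: 35.0
time_s: 4.7
ee_pos: [0.594, 0.2014, 0.2231]
eef_rot: [-3.141, -0.203, 2.976]
force: [-6.1, 2.2, 0.8]
grip_width: 0.0171
grip_force: 35.0
```

View pics/z4.png

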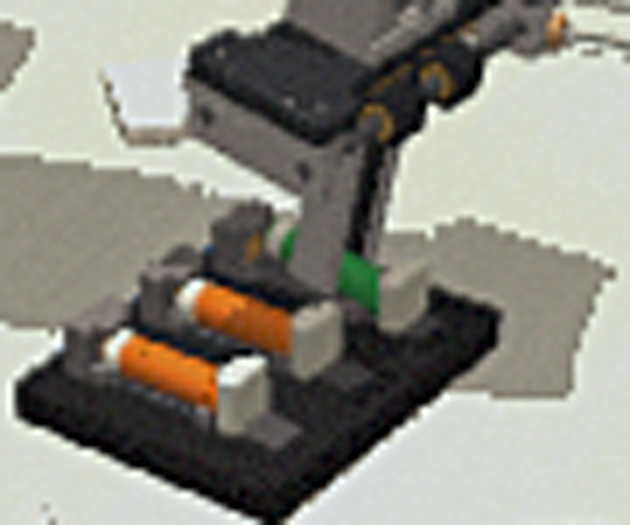

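The + end (white, around (290,230)) rises inside the lip and the slider still holds the other end, with low forces. Continuing to 0.5 rad.

```bash
python3 -m jog '[[-0.92,0,-0.12,0,0.05,0],[-1.85,0,-0.19,0,0.1,0],[-2.79,0,-0.21,0,0.15,0],[-3.72,0,-0.18,0,0.2,0],[-4.65,0,-0.1,0,0.25,0],[-5.59,0,0.04,0,0.3,0],[-5.59,0,0.04,0,0.3,0],[-5.59,0,0.04,0,0.3,0]]' && python3 -c "
from h import *
c=ctrl.camera('scene');a=c['img'][140:215,290:380];cv2.imwrite('pics/z5.png',cv2.resize(a,None,fx=7,fy=7,interpolation=2))
"
```

```text
time_s: 5.55
ee_pos: [0.6472, 0.1927, 0.2118]
eef_rot: [-3.141, -0.5, 2.976]
force: [-6.3, 0.4, 1.3]
grip_width: 0.0171
grip_force: 35.0
```

View pics/z5.png

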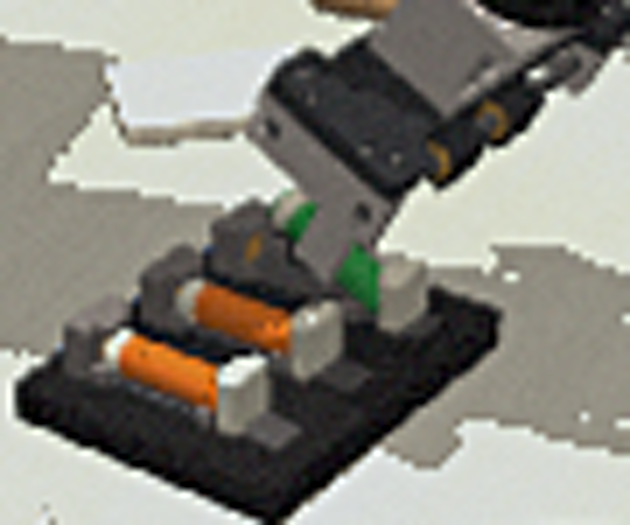

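The + end is above the block at (290,210). Drawing back level first, then up.

```bash
python3 -m jog '[[0.26,0,0.14,0,0,0],[0.53,0,0.29,0,0,0],[0.79,0,0.43,0,0,0],[1.05,0,0.57,0,0,0],[1.32,0,0.71,0,0,0],[1.58,0,0.84,0,0,0],[1.6,0,0.8,0,0,0]]' && python3 -m jog '[[0.24,0,-0.44,0,0,0],[0.6,0,-1.3,0,0,0],[1.3,0,-2.6,0,0,0],[2.2,0,-4.4,0,0,0],[3.2,0,-6.2,0,0,0],[4,0,-7.5,0,0,0],[4.2,0,-7.8,0,0,0]]' && python3 -c "
from h import *
c=ctrl.camera('scene');a=c['img'][110:215,285:390];cv2.imwrite('pics/z6.png',cv2.resize(a,None,fx=5,fy=5,interpolation=2))
row([.5287,-.1808,.32],np.pi-.095)
"
```

```text
time_s: 6.3
ee_pos: [0.6299, 0.1955, 0.2132]
eef_rot: [3.141, -0.5, 2.977]
force: [-0.3, -0.1, -0.9]
grip_width: 0.0173
grip_force: 35.0
time_s: 7.0
ee_pos: [0.6307, 0.1954, 0.3045]
eef_rot: [3.14, -0.497, 2.978]
force: [0.1, 0.4, -0.3]
grip_width: 0.0173
grip_force: 35.0
[4.208, -38.782, 0.38, 0.018, -0.498, -0.068] t 7.05
```

View pics/z6.png

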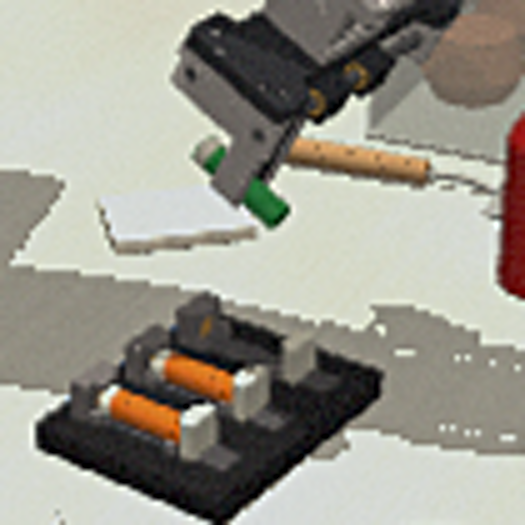

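The cell is free, tilted in the fingers at (245,185) with its + end towards the robot. The orange cells and the slider are in place. Carrying it over to the box.

```bash
python3 -m jog '[[0.2,-2,0,0.001,-0.03,-0.004],[0.7,-6,0,0.003,-0.1,-0.012],[1.1,-10.5,0.1,0.005,-0.17,-0.02],[1.6,-15,0.1,0.007,-0.24,-0.03],[2.1,-19.5,0.2,0.009,-0.31,-0.04],[2.6,-24,0.2,0.011,-0.37,-0.045],[3.1,-28.5,0.3,0.013,-0.42,-0.055],[3.5,-32.5,0.3,0.015,-0.46,-0.06]]' && python3 -c "
from h import *
row([.5287,-.1808,.32],np.pi-.095)
"
```

```text
time_s: 7.85
ee_pos: [0.5445, -0.1217, 0.3152]
eef_rot: [3.14, -0.039, 3.038]
force: [1.1, -0.8, 0.2]
grip_width: 0.0173
grip_force: 35.0
[0.983, -6.038, -0.445, 0.001, -0.039, -0.008] t 7.85
```

```bash
python3 -m jog '[[0.5,-3,-0.2,0.001,-0.02,-0.004],[0.9,-5.3,-0.4,0.001,-0.035,-0.008],[1,-6.05,-0.45,0.001,-0.039,-0.008],[1,-6.05,-0.45,0.001,-0.039,-0.008],[1,-6.05,-0.45,0.001,-0.039,-0.008]]' && python3 -c "
from h import *
row([.5287,-.1808,.26],np.pi-.095)
o=ctrl.get_obs();R=Ro.from_euler('xyz',o['eef_rot'])
c=ctrl.camera('scene')
q=proj(c,[o['ee_pos']+R.apply([0,0,.192])])[0];print(q)
x,y=q.astype(int)
for a,ce,p in blobs(c['img'],(45,90,40),(80,255,255),(x-40,y-30,x+40,y+30),5): 
  W=plane(c,p,o['ee_pos'][2]-.192); v=R.inv().apply(W-o['ee_pos'])*1000; print(a,ce,v.mean(0),v.min(0),v.max(0))
h=cv2.cvtColor(c['img'],cv2.COLOR_BGR2HSV)
cv2.imwrite('pics/z7.png',cv2.resize(c['img'][180:290,200:320],None,fx=5,fy=5,interpolation=2))
"
```

```text
time_s: 8.35
ee_pos: [0.5298, -0.1783, 0.3202]
eef_rot: [3.141, -0.002, 3.047]
force: [0.3, -0.0, -0.5]
grip_width: 0.0167
grip_force: 35.0
[0.071, -0.268, 6.02, 0.001, -0.002, -0.0] t 8.35
[248.58211431 219.54704508]
110 [254.68181818 222.00909091] [-17.37358188   0.36211995 191.96959852] [-39.06120215 -11.92680505 191.9226356 ] [ 10.07022317  12.2088294  192.02843941]
```

```bash
python3 -m jog '[[0.05,-0.1,1.5,0,0,0],[0.07,-0.2,4,0,0,0],[0.07,-0.2,6.5,0,0,0],[0.07,-0.2,8,0,0,0],[0.07,-0.2,8.5,0,0,0],[0.07,-0.2,8.5,0,0,0],[0.07,-0.2,8.5,0,0,0],[0.07,-0.2,8.5,0,0,0]]' && python3 -c "
from h import *
row([.5287,-.1808,.217],np.pi-.095)
c=ctrl.camera('scene')
for a,ce,p in blobs(c['img'],(22,110,60),(35,255,255),(215,225,300,280),2): print('y',a,ce,plane(c,[ce],.013)[0,:2])
cv2.imwrite('pics/z7.png',cv2.resize(c['img'][185:285,205:310],None,fx=5.5,fy=5.5,interpolation=2))
"
```

```text
time_s: 9.2
ee_pos: [0.5288, -0.181, 0.2367]
eef_rot: [3.141, 0.001, 3.046]
force: [-0.5, -0.5, -0.5]
grip_width: 0.0168
grip_force: 35.0
[0.017, 0.015, 1.97, 0.0, 0.001, -0.0] t 9.2
y 2 [246.  226.5] [ 0.43553245 -0.08753183]
y 19 [239.78947368 258.52631579] [ 0.49748072 -0.19323553]
y 19 [259.42105263 268.36842105] [ 0.55851557 -0.19958027]
```

View pics/z7.png

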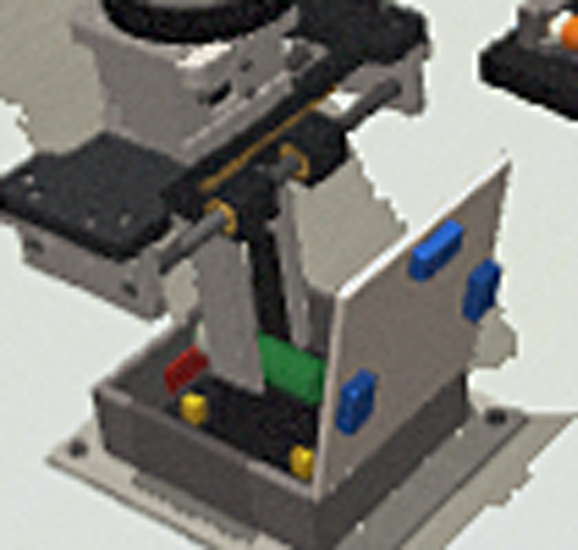

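The cell hangs over the cradle: green at (290,370), red mark at (185,367), yellow near saddles at (193,408) and (303,460). Lowering gently.

```bash
python3 -m jog '[[0,0,0.6,0,0,0],[0,0,1.2,0,0,0],[0,0,1.8,0,0,0],[0,0,2.2,0,0,0],[0,0,2.5,0,0,0],[0,0,2.7,0,0,0],[0,0,2.8,0,0,0],[0,0,2.8,0,0,0]]'; python3 -m jog '[[0,0,0.05,0,0,0],[0,0,0.1,0,0,0],[0,0,0.15,0,0,0],[0,0,0.15,0,0,0]]'
```

```text
time_s: 10.05
ee_pos: [0.5286, -0.1809, 0.2076]
eef_rot: [3.141, -0.001, 3.046]
force: [-0.9, 0.6, -0.1]
grip_width: 0.017
grip_force: 35.0
time_s: 10.45
ee_pos: [0.5286, -0.1809, 0.2068]
eef_rot: [3.141, -0.0, 3.046]
force: [-3.3, 1.1, 7.1]
grip_width: 0.0169
grip_force: 35.0
```

```bash
python3 -m jog '[[0,0,-0.03,0,0,0],[0,0,-0.03,0,0,0]]' - 5; python3 -m jog '[[0,0,-0.03,0,0,0],[0,0,-0.03,0,0,0],[0,0,-0.03,0,0,0],[0,0,-0.03,0,0,0],[0,0,-0.03,0,0,0]]' 30 && python3 -m jog '[[0,0,-0.5,0,0,0],[0,0,-1.5,0,0,0],[0,0,-3.5,0,0,0],[0,0,-6,0,0,0],[0,0,-9,0,0,0],[0,0,-12,0,0,0],[2,0,-15,0,0,0],[5,0,-18,0,0,0]]' && python3 -c "
from h import *
c=ctrl.camera('scene')
for a,ce,p in blobs(c['img'],(45,90,40),(80,255,255),(215,225,310,280),5):
  W=plane(c,p,.015)[:,:2];print(a,ce,W.mean(0),W.min(0),W.max(0))
for n,x in(('mid',[.5287,-.1808,.015]),): print(n,proj(c,[x]))
o,d=None,None
for a,ce,p in blobs(c['img'],(100,120,60),(125,255,255),(220,205,310,280),4): print('blue',a,ce)
row([0,0,0],np.pi)
"
```

```text
time_s: 10.65
ee_pos: [0.5286, -0.181, 0.2067]
eef_rot: [3.141, -0.0, 3.046]
force: [0.1, 0.1, 3.4]
grip_width: 0.0178
grip_force: 5.0
time_s: 11.15
ee_pos: [0.5286, -0.1809, 0.2067]
eef_rot: [3.141, -0.001, 3.046]
force: [-1.0, -0.3, -0.4]
grip_width: 0.028
grip_force: 0.0
time_s: 11.95
ee_pos: [0.4785, -0.1761, 0.3886]
eef_rot: [3.141, 0.0, 3.047]
force: [-0.2, -1.1, 0.6]
grip_width: 0.0282
grip_force: 0.0
153 [253.82352941 259.05882353] [ 0.52979368 -0.18157434] [ 0.50256708 -0.19465426] [ 0.55881795 -0.16815208]
mid [[253.61193075 258.68174239]]
blue 59 [283.72881356 230.13559322]
blue 49 [292.06122449 237.18367347]
blue 56 [269.10714286 257.80357143]
[49.209, 13.039, 39.098, -0.002, 0.005, -0.095] t 12.0
```

The cell rests at (0.530,-0.182), on the cradle. Next I'll close the fingers and go over behind the lid, offset 30 mm in y to miss the tabs.

```bash
python3 -c "
from h import *
row([.652,-.1624,.415],np.pi-.095)
row([.652,-.1624,.319],np.pi-.095)
"; python3 -m jog '[[0,0,-1.5,0,0,0],[0,0,-2.5,0,0,0]]' 0 5
```

```text
[-17.438, 3.007, -2.067, -0.002, 0.005, -0.0] t 12.0
[-17.392, 3.022, 7.533, -0.002, 0.005, -0.0] t 12.0
time_s: 12.2
ee_pos: [0.4785, -0.1762, 0.4138]
eef_rot: [-3.142, 0.001, 3.046]
force: [-0.2, 0.6, 0.0]
grip_width: 0.0156
grip_force: 0.0
```

```bash
python3 -m jog '[[-2,0.3,-0.3,0,0,0],[-6,1,-0.3,0,0,0],[-10.5,1.8,-0.3,0,0,0],[-14.5,2.5,-0.3,0,0,0],[-17,3,-0.3,0,0,0],[-17.4,3,0,0,0,0],[-17.4,3,0,0,0,0],[-17.4,3,0,0,0,0]]'; python3 -m jog '[[0,0,2,0,0,0],[0,0,5,0,0,0],[0,0,8,0,0,0],[0,0,9.4,0,0,0],[0,0,9.4,0,0,0],[0,0,9.4,0,0,0]]'; python3 -c "
from h import *
row([.5624,-.1539,.319],np.pi-.095)
c=ctrl.camera('scene')
for a,ce,p in blobs(c['img'],(100,120,60),(125,255,255),(220,205,310,280),4): print('blue',a,ce)
"
```

```text
time_s: 13.0
ee_pos: [0.6544, -0.1632, 0.4118]
eef_rot: [3.141, -0.001, 3.046]
force: [-0.4, 0.5, 1.0]
grip_width: 0.0009
grip_force: 0.0
time_s: 13.6
ee_pos: [0.6549, -0.1632, 0.3194]
eef_rot: [3.141, 0.001, 3.046]
force: [0.4, 0.7, 0.6]
grip_width: 0.0007
grip_force: 0.0
[9.298, 0.036, 0.031, 0.0, 0.001, -0.001] t 13.6
blue 59 [283.69491525 230.20338983]
blue 48 [292.0625 237.1875]
blue 56 [269.10714286 257.80357143]
```

```bash
python3 -m jog '[[0.7,0,0,0,0,0],[1.4,0,0,0,0,0],[2.1,0,0,0,0,0],[2.8,0,0,0,0,0],[3.5,0,0,0,0,0],[4.2,0,0,0,0,0],[4.9,0,0,0,0,0],[5.6,0,0,0,0,0]]'; python3 -c "
from h import *
c=ctrl.camera('scene')
for a,ce,p in blobs(c['img'],(100,120,60),(125,255,255),(200,205,330,280),4): print('blue',a,ce)
"; python3 -m jog '[[0.6,0,0,0,0,0],[1.2,0,0,0,0,0],[1.8,0,0,0,0,0],[2.4,0,0,0,0,0],[3,0,0,0,0,0],[3.6,0,0,0,0,0],[4.2,0,0,0,0,0],[4.2,0,0,0,0,0]]';python3 -c "
from h import *
c=ctrl.camera('scene')
for a,ce,p in blobs(c['img'],(100,120,60),(125,255,255),(200,205,330,280),4): print('blue',a,ce,plane(c,[ce],.05))
print(proj(c,[[.5377-.048*.9955,-.1817+.048*.0949,.0535]]))
"
```

```text
time_s: 14.45
ee_pos: [0.5986, -0.1576, 0.3177]
eef_rot: [3.141, -0.001, 3.046]
force: [0.9, -0.4, -1.2]
grip_width: 0.0006
grip_force: 0.2
blue 65 [266.30769231 221.26153846]
blue 54 [283.59259259 232.64814815]
blue 69 [260.4057971  252.13043478]
time_s: 15.3
ee_pos: [0.5568, -0.1536, 0.3179]
eef_rot: [3.141, -0.001, 3.046]
force: [-0.0, -1.0, -0.2]
grip_width: 0.001
grip_force: 0.0
blue 56 [248.07142857 221.57142857] [[ 0.46132466 -0.10530824  0.05      ]]
blue 59 [273.91525424 231.25423729] [[ 0.54148284 -0.10896138  0.05      ]]
blue 69 [250.66666667 250.66666667] [[ 0.53327291 -0.19138719  0.05      ]]
[[239.12899617 240.39066638]]
```

```bash
python3 -m jog '[[0.6,0,0,0,0,0],[1.2,0,0,0,0,0],[1.8,0,0,0,0,0],[1.8,0,0,0,0,0],[1.8,0,0,0,0,0],[1.8,0,0,0,0,0],[1.8,0,0,0,0,0]]';python3 -c "
from h import *
c=ctrl.camera('scene')
for a,ce,p in blobs(c['img'],(100,120,60),(125,255,255),(200,205,330,280),4): print('blue',a,ce,plane(c,[ce],.0515))
print(proj(c,[[.5377-.048*.9955,-.1817+.048*.0949,.0535]]))
"
```

```text
time_s: 16.05
ee_pos: [0.5396, -0.1519, 0.3177]
eef_rot: [3.141, -0.001, 3.046]
force: [-0.0, -0.2, 0.8]
grip_width: 0.0005
grip_force: 0.0
blue 49 [267.44897959 240.65306122] [[ 0.54867962 -0.1465666   0.0515    ]]
blue 49 [239.48979592 241.93877551] [[ 0.4924421  -0.17947105  0.0515    ]]
blue 54 [244.77777778 259.85185185] [[ 0.54110159 -0.22318128  0.0515    ]]
[[239.12899617 240.39066638]]
```

The lid is shut, with all three tabs seen at shut height. Pressing the left tab first.

```bash
python3 -c "
from h import *
row([.547,-.144,.256],np.pi-.095)"
```

```text
[-0.668, 0.854, 6.169, 0.001, -0.001, -0.0] t 16.1
```

```bash
python3 -m jog '[[-0.3,0.4,1,0,0,0],[-0.66,0.85,3,0,0,0],[-0.66,0.85,5,0,0,0],[-0.66,0.85,5.9,0,0,0],[-0.66,0.85,6.1,0,0,0],[-0.66,0.85,6.1,0,0,0]]';  python3 -m jog '[[0,0,0.15,0,0,0],[0,0,0.3,0,0,0],[0,0,0.45,0,0,0],[0,0,0.45,0,0,0]]';  python3 -m jog '[[0,0,0.1,0,0,0],[0,0,0.2,0,0,0],[0,0,0.2,0,0,0]]';python3 -m jog '[[0,0,0.1,0,0,0],[0,0,0.15,0,0,0],[0,0,0.15,0,0,0]]'
```

```text
time_s: 16.7
ee_pos: [0.547, -0.1441, 0.2569]
eef_rot: [3.141, -0.001, 3.046]
force: [-0.1, -1.0, -0.2]
grip_width: 0.0007
grip_force: 0.0
time_s: 17.1
ee_pos: [0.5469, -0.1441, 0.2525]
eef_rot: [3.141, -0.0, 3.046]
force: [0.2, 0.5, 0.9]
grip_width: 0.0006
grip_force: 0.1
time_s: 17.4
ee_pos: [0.5469, -0.144, 0.2506]
eef_rot: [3.141, -0.0, 3.046]
force: [-1.2, -0.1, 3.7]
grip_width: 0.0005
grip_force: 2.0
time_s: 17.7
ee_pos: [0.5469, -0.1441, 0.2491]
eef_rot: [3.141, -0.0, 3.046]
force: [-0.9, 0.2, 4.7]
grip_width: 0.0005
grip_force: 2.4
```

```bash
for i in 1 2 3; do python3 -m jog '[[0,0,0.05,0,0,0],[0,0,0.1,0,0,0],[0,0,0.1,0,0,0]]' | grep -E "ee_pos|force: \["; done
```

```text
ee_pos: [0.5469, -0.1441, 0.2482]
force: [-1.1, 0.2, 5.2]
ee_pos: [0.5469, -0.144, 0.2477]
force: [-3.7, 1.3, 11.8]
ee_pos: [0.547, -0.144, 0.2475]
force: [-8.1, 2.8, 20.6]
```

Left tab is home, stopping at 0.2475 as predicted. Now the right one.

```bash
python3 -m jog '[[0,0,-0.6,0,0,0],[0,0,-2,0,0,0],[0,0,-2,0,0,0],[0,0,-2,0,0,0]]'|grep ee_; python3 -c "
from h import *
row([.5395,-.2215,.2555],np.pi-.095)
row([.490,-.178,.2555],np.pi-.095)"
```

```text
ee_pos: [0.5468, -0.144, 0.266]
[-0.009, -7.782, 1.05, 0.001, -0.0, -0.0] t 19.0
[5.333, -3.924, 1.052, 0.001, -0.0, -0.0] t 19.0
```

```bash
python3 -m jog '[[0,-2,0,0,0,0],[0,-5,0,0,0,0],[0,-7.5,0,0,0,0],[0,-7.8,0,0,0,0],[0,-7.8,0.7,0,0,0],[0,-7.8,1.05,0,0,0],[0,-7.8,1.05,0,0,0]]'; for i in 1 2 3; do python3 -m jog '[[0,0,0.1,0,0,0],[0,0,0.2,0,0,0],[0,0,0.2,0,0,0]]'| grep -E "ee_pos|force: \["; done
```

```text
time_s: 19.7
ee_pos: [0.5394, -0.2207, 0.2542]
eef_rot: [3.14, -0.002, 3.047]
force: [-0.4, -0.8, 0.3]
grip_width: 0.0007
grip_force: 0.0
ee_pos: [0.5394, -0.2214, 0.2532]
force: [-0.4, 0.6, -0.2]
ee_pos: [0.5394, -0.2217, 0.2515]
force: [-0.8, 1.0, 2.7]
ee_pos: [0.5394, -0.2217, 0.2495]
force: [-0.7, 1.2, 2.9]
```

```bash
for i in 1 2; do python3 -m jog '[[0,0,0.05,0,0,0],[0,0,0.1,0,0,0],[0,0,0.1,0,0,0]]' | grep -E "ee_pos|force: \["; done
```

```text
ee_pos: [0.5394, -0.2217, 0.2485]
force: [-1.2, 0.7, 5.4]
ee_pos: [0.5394, -0.2217, 0.2478]
force: [-2.6, 1.6, 8.6]
```

```bash
python3 -m jog '[[0,0,0.06,0,0,0],[0,0,0.12,0,0,0],[0,0,0.12,0,0,0]]' | grep -E "ee_pos|force: \["; python3 -m jog '[[0,0,-0.6,0,0,0],[0,0,-2,0,0,0],[0,0,-2,0,0,0],[0,0,-2,0,0,0]]'|grep ee_; python3 -c "
from h import *
row([.490,-.178,.2555],np.pi-.095)"
```

```text
ee_pos: [0.5395, -0.2217, 0.2476]
force: [-6.2, 4.0, 18.5]
ee_pos: [0.5394, -0.2217, 0.2663]
[5.334, 3.879, 1.081, 0.0, -0.0, -0.001] t 21.9
```

Right tab is home. Now the front one.

```bash
python3 -m jog '[[2,1.5,0,0,0,0],[4.5,3.2,0,0,0,0],[5.33,3.88,0,0,0,0],[5.33,3.88,0,0,0,0],[5.33,3.88,0.7,0,0,0],[5.33,3.88,1.05,0,0,0],[5.33,3.88,1.05,0,0,0]]'; for i in 1 2 3; do python3 -m jog '[[0,0,0.1,0,0,0],[0,0,0.2,0,0,0],[0,0,0.2,0,0,0]]'| grep -E "ee_pos|force: \["; done;  python3 -m jog '[[0,0,0.05,0,0,0],[0,0,0.1,0,0,0],[0,0,0.1,0,0,0]]' | grep -E "ee_pos|force: \["
```

```text
time_s: 22.6
ee_pos: [0.4903, -0.1784, 0.2546]
eef_rot: [3.141, -0.002, 3.046]
force: [0.1, -0.5, 0.1]
grip_width: 0.0005
grip_force: 0.0
ee_pos: [0.4901, -0.178, 0.2535]
force: [-0.4, -0.3, -0.8]
ee_pos: [0.4901, -0.178, 0.2517]
force: [0.0, -0.6, 1.7]
ee_pos: [0.4901, -0.178, 0.2498]
force: [-0.7, 0.3, 3.9]
ee_pos: [0.4901, -0.178, 0.2488]
force: [-1.1, 0.5, 4.6]
```

```bash
python3 -m jog '[[0,0,0.05,0,0,0],[0,0,0.1,0,0,0],[0,0,0.1,0,0,0]]' | grep -E "ee_pos|force: \[";python3 -m jog '[[0,0,0.05,0,0,0],[0,0,0.1,0,0,0],[0,0,0.1,0,0,0]]' | grep -E "ee_pos|force: \["
```

```text
ee_pos: [0.4901, -0.178, 0.2478]
force: [-2.0, -0.7, 5.7]
ee_pos: [0.4901, -0.178, 0.2475]
force: [-4.1, 1.9, 14.6]
```

```bash
python3 -m jog '[[0,0,0.04,0,0,0],[0,0,0.04,0,0,0]]' | grep -E "force: \[";python3 -m jog '[[0,0,-0.6,0,0,0],[0,0,-3,0,0,0],[0,0,-7,0,0,0],[0,0,-11,0,0,0],[3,0,-14,0,0,0],[6,0,-15,0,0,0],[6,0,-15,0,0,0],[6,0,-15,0,0,0]]'; python3 -c "
from h import *
c=ctrl.camera('scene')
bx=lambda x,y,z:[.5377+x*.9955+y*.0949,-.1817-x*.0949+y*.9955,z]
for a,ce,p in blobs(c['img'],(100,120,60),(125,255,255),(200,205,330,280),4): print('blue',a,ce)
print('home tops',proj(c,[bx(.005,.039,.0485),bx(-.048,0,.0485),bx(.005,-.039,.0485)]))
for a,ce,p in blobs(c['img'],(5,120,60),(20,255,255),(290,165,365,215),15): print('orange',a,ce)
"
```

```text
force: [-6.5, 2.2, 17.7]
time_s: 25.4
ee_pos: [0.4303, -0.1724, 0.3965]
eef_rot: [3.141, 0.0, 3.046]
force: [-0.3, 0.6, 0.5]
grip_width: 0.0005
grip_force: 0.0
blue 40 [267.525 241.325]
blue 36 [239.5        242.63888889]
blue 43 [244.6744186  260.79069767]
home tops [[267.54584646 240.56174773]
 [239.42149321 242.03414286]
 [244.78502158 259.95975872]]
orange 87 [324.55172414 184.96551724]
orange 90 [313.9        192.52222222]
```

All three tabs sit at their home positions, the lid is shut and the orange cells haven't moved.

```bash
python3 -c "
from station import ctrl
print(ctrl.hand_in())"
```

```text
the job is handed in; nothing more can be done
None
```

The green cell is in the cradle with its + end at the red mark, the lid is shut, all three tabs are pressed home, and the job was handed in at about 25 s; the hand-in returned no verdict.

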